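Close and latch the pink paint chest

ROBOT

A 6-joint arm with a two-finger parallel gripper is mounted at the origin on the work surface. World frame = base frame: x ahead of the robot, y to its left, z up, the work surface at z = 0. Lengths are in m, angles in rad, forces in N, time in s.
With the tool pointing down it reaches from about 0.35 to 0.725 m from the base axis. Payload 4.3 kg.
Tool frame: the origin (TCP) lies between the finger pads; the fingertips stand 17 mm ahead of it and the grasp point (between the pads) lies 2 mm behind it; z points along the fingers, y is the line along which they close (so a half turn about z gives the same grasp; the last joint's range is limited). The gripper opens to 85 mm and grips with 20 to 120 N. Pads are 22 mm wide; open, the fingers measure 114 mm over their backs; the gripper's body (76 mm by 85 mm) begins 54 mm behind the grasp point. The pads swing forward as they close: fully open they stand 13 mm farther back than shut.
Start: joints at [1.118, 0.377, 0.081, 1.274, 0, 1.46], TCP at [0.193, 0.542, 0.248] pointing down, gripper open.
Joint ranges: [-2.72, 2.72], [-0.84, 1.66], [-1.02, 1.22], [-1.77, 2.12], [-1.37, 1.28], [-3.14, 3.14]. Speed limits (rad/s): [2.57, 2.57, 3.14, 3.14, 3.14, 3.14].

INTERFACE

Orientations are given as a unit quaternion [w, x, y, z].
In Python, from plant import r gives the robot as it stands.
- The arm moves only by the tool step_arm, never from a script. Its argument "increments" is a list of rows, each an object of numbers: "x", "y", "z": the shift along the tool's x, y, z each as a share of 25 cm, from -1 to 1; "rx", "ry", "rz": the turn, a rotation vector about the tool's x, y, z each as a share of 90 degrees, from -1 to 1. A call has 1 to 20 rows; each row shifts and turns the commanded pose from where the row before left it, along the tool's axes as they then stand; what a row does not reach is not made up. A row lasts 1/12 s, in which the tool goes at most 41.7 mm and 7.16 degrees, less where a joint would pass 70% of its speed; a pose out of reach is approached as far as the arm can. A call with a number of a shift or a turn outside -1 to 1 is refused whole. A call with a gripper value outside its range is refused whole. "claw" is the opening, from 0 (shut) to 1 (fully open), set as the call begins (left out, the last holds). The fingers move at their own pace and stop on an object; the grip force is fixed at half the most. Time passes only in rows, so rows that do not move let the fingers close. It gives the time, the measured TCP pose, the force, the opening and the grip force at its end, in the units of the state.
- r.get_state(): the state, without advancing time (a new reading comes with each control period).
- r.capture(name): name is "side" or "top" or "wrist"; returns the picture (420x560x3 uint8, blue, green, red); there is no depth.
- r.camera_info(name): a dict with "camera_matrix" (3x3 intrinsics, pixels), "distortion" ([k1, k2, p1, p2, k3] as OpenCV has them; the pictures are not rectified), "R" (3x3) and "t" (3): a world point X has camera coordinates R X + t; the wrist camera has in their place "mount" (4x4, takes a point from camera to tool coordinates, whose origin is the TCP and whose axes are the flange's). Camera axes: x right, y down, z forward; pixel columns grow to the right and rows downward; lengths in m; the calibration is good to about 2 mm. A picture is of the moment at which its call begins: read the wrist's pose just before it. camera_info takes no time and is no camera call.
- r.job_done(): hands the job in; it is judged then, once.
Trained networks look in the newest picture that a camera, given by its name, has taken for a name from the list of things; names that differ only in an ending like _2 or _b are one class to them, and where a whole thing is asked for, a point or a joint stands for the part that bears it (a point fixed in the world has none). Each returns a list of dicts, best first, with "conf" (0 to 1); they miss things now and then, are a little off and sometimes report something else, mostly with a low value. They report only what shows in the picture. A call takes as long as a camera call.
- r.spot_in(label, camera): "point" ([x, y, z] in m, in world coordinates, good to about 4 mm: the middle of the surface that is visible of it).
- r.tip_of(label, camera): "point" ([x, y, z] in m, in world coordinates, good to about 4 mm: a listed point, or the origin of a listed thing).
The state is a dict: "time": time; "q": joint angles; "dq": joint speeds; "effort": joint torques, N m; "eef_pos": TCP position; "ee_rot": TCP orientation; "contact_force": force on the tool from outside, world axes, zero at the start; "moment": the same for the moment, N m; "width": opening from 0.0 (shut) to 1.0 (fully open); "grip_force": force on a finger pad.
Only numpy, scipy, OpenCV 4.12 (cv2) and the standard library are available. Lean on these libraries where they do the work, as an engineer would, in place of code of your own. Each camera call takes 0.05 s, during which the arm holds its last target. There are 200 camera calls.

TASK

Shut the open drawer of the pink paint chest fully home until it seats. Then swing the latch's brass loop over so that it drops over the keeper on the drawer, and throw the red-tipped lever back, past centre, until it lies down flat and the latch is clamped. Leave the jar on the chest and the two bottles beside it standing where they are.

Things in the scene. Friction and masses are not known exactly. Their poses are not given: they have to be found in the camera images.
- chest: Pink wooden chest, fixed, 220 mm deep (its x) x 190 wide (y) x 120 tall; origin at the centre of its underside, z up. The drawer's front is on its -x side. The draw latch is on the middle of the top (y = 0): the lever turns about a line along y through (-67, 0, 142) mm, between two steel cheeks 39 mm wide over all, 30 mm tall above the top.
- drawer (a joint): How far the drawer is open, m, along the chest's -x: 0 = fully home, 0.12 = most; 0.045 to 0.10 at the start. Slides easily (about 1 N); over the last 12 mm a sprung detent resists with about 4 N, then from 5 mm pulls it home against its stop. Front 190 mm wide, 120 tall.
- drawer_face (a point): Middle of the flat outer face of the rail along the drawer front's top: 190 mm wide, from 95 to 120 mm above the table, its top level with the chest's top and 45 mm deep; the panel below it is set back 27 mm. At chest x = -155 mm when home. Push anywhere on this face, towards the chest's +x.
- keeper (a point): Where the centre of the loop's bar lies when clamped; (-132, 0, 132) mm in the chest's frame with the drawer home, moves with the drawer, axes as the chest's. The keeper is a dark steel post on the rail, 30 mm wide (y), 24 tall, its outer face 5 mm to +x of this point; its lip, 18.5 to 24 mm above the rail, juts out to 5 mm on the -x side. The bar belongs outside the post, under the lip.
- lever (a joint): Lever angle, rad: 0 = lying flat along the chest's +x (clamped, at its stop), 1.57 = upright, 2.1 = leaning towards the drawer's front (stop). 1.85 to 2.05 at the start; stays where left. About 1.2 N at the tip moves it; drawing the hooked loop tight takes about 2 N more from 48 degrees before flat until it passes centre at 14; then it stays down.
- lever_tip (a point): Free end of the lever, 78 mm from its pivot. The lever is a steel strip 26 mm wide and 5 mm thick; its last 28 mm is a red plastic grip 30 mm wide and 10 mm thick.
- loop_pin (a point): Middle of the pin on which the loop swings: on the lever, 18 mm from the lever's pivot towards its tip (0.09 rad below the lever's line when flat). The loop swings on it freely, straddles the lever and, being longer, clears the lever's tip.
- hook_bar (a point): Centre of the loop's brass bar: 10 mm thick, 66 long, along the chest's y, 80 mm from loop_pin (sprung, stretches 4 mm), on legs 6 to 9 mm thick at y = +-28. At the start the loop leans back to +x, past upright; tipped to -x past upright it falls by itself. With the drawer home and the lever leaning forward it lands on the rail just outside the keeper; the lever then draws it under the lip.
- jar: amber glass jar with white lid, 48 mm across, 45 tall, standing on the rear corner of the chest's top (loose bystander, leave alone; origin at the centre of its underside)
- paint: green paint bottle with black cap, 44 mm across, 130 tall, standing beside the drawer's path (loose bystander, leave alone; origin at the centre of its underside)
- varnish: orange round varnish bottle, 56 mm across, 85 tall, standing beside the chest (loose bystander, leave alone; origin at the centre of its underside)

How it is judged:
On the way, in this order (a step that is already met when the one before it is completed fails the run):
1. the drawer is fully home on its detent (value of joint drawer below 0.003 m), for 0.3 s.
2. the loop's bar lies over the keeper: outside its post and no higher than its lip (value of joint drawer below 0.003 m and x of hook_bar in the frame of keeper between -0.035 and 0.006 m and z of hook_bar in the frame of keeper between -0.012 and 0.006 m), for 0.2 s.
3. the lever is down past centre with the bar drawn in under the keeper's lip (value of joint drawer below 0.003 m and value of joint lever below 0.1 rad and x of hook_bar in the frame of keeper between -0.006 and 0.006 m and z of hook_bar in the frame of keeper between -0.007 and 0.006 m), for 0.2 s.
At the end, for the whole second after the job is handed in: The drawer is within 3 mm of fully home; the lever lies within 0.1 rad of flat, at rest; the loop's bar is within 6 mm of its clamped place outside the keeper's post along x, and from 7 mm below to 6 mm above it, under the lip (all of step 3 and velocity of joint lever below 0.1 rad/s); the robot touches nothing.
It fails at once if the jar on the chest or a bottle beside it is shifted by more than 30 mm or knocked over (distance of any of jar, paint, varnish from where it was at the start of the episode above 0.03 m or angle between any of jar, paint, varnish's own z axis and vertical above 0.5 rad).
It also fails if it takes over 59 s, if anything falls off the work surface, if the arm or the gripper's body presses on something with over 40 N, if the wrist force passes 120 N, or if a joint passes its speed limit or range.

## Working session

There is one attempt and no reset: what is moved stays moved. The work goes in short steps, Python scripts to look and compute and a tool call to move; the robot and the scene stay as the last step left them, time stands still between calls to the robot, and variables do not carry over. Pictures are saved under pics/ and viewed, at most 10 in all, crops included, and the job is handed in when it is done.

Besides the shell and the picture viewer there is one more tool, called by a JSON object that holds its "fn" and its "kwargs". step_arm: Moves the arm, as the interface text tells. Shift numbers are shares of 25 cm and turn numbers shares of 90 degrees, none past 1 either way. Its arguments: {"type":"object","properties":{"increments":{"type":"array"},"claw":{"type":"number"}},"required":["increments"]}

```bash
mkdir -p pics
cat > look.py <<'E'
from plant import r
import cv2, numpy as np, sys
def shot(names,labels,pic=None):
    for n in names:
        im=r.capture(n)
        if pic: cv2.imwrite(f'pics/{pic}_{n}.png',im)
        for l in labels:
            d=r.tip_of(l,n)
            print(n,l,[(np.round(k['point'],3).tolist(),round(k['conf'],2)) for k in d[:2]])
E
python3 - <<'E'
from look import *
s=r.get_state();print(s['time'],s['eef_pos'],s['ee_rot'],s['width'])
shot(['side','top'],['chest','drawer_face','keeper','lever_tip','loop_pin','hook_bar','jar','paint','varnish'],'a')
E
```

```text
0.0 [0.19298753 0.54097793 0.24735699] [-2.95574142e-04  1.70553450e-01  9.85347884e-01 -9.89975272e-04] 0.9998858405856236
side chest [([0.555, 0.064, -0.0], 0.57)]
side drawer_face [([0.492, -0.155, 0.105], 0.69), ([0.493, -0.134, 0.133], 0.6)]
side keeper [([0.496, -0.134, 0.134], 0.76)]
side lever_tip [([0.52, -0.037, 0.212], 0.93)]
side loop_pin [([0.529, -0.007, 0.16], 0.97)]
side hook_bar [([0.554, 0.051, 0.204], 0.68)]
side jar [([0.641, 0.118, 0.117], 0.89)]
side paint []
side varnish []
top chest [([0.554, 0.06, -0.0], 0.72)]
top drawer_face [([0.485, -0.154, 0.106], 0.73), ([0.494, -0.134, 0.127], 0.65)]
top keeper [([0.494, -0.134, 0.129], 0.66)]
top lever_tip [([0.526, -0.032, 0.209], 0.85), ([0.632, 0.123, 0.12], 0.48)]
top loop_pin [([0.532, -0.006, 0.157], 0.59)]
top hook_bar [([0.55, 0.055, 0.21], 0.79), ([0.664, -0.104, 0.004], 0.66)]
top jar [([0.633, 0.123, 0.122], 0.7), ([0.532, -0.004, 0.161], 0.59)]
top paint [([0.663, -0.106, 0.001], 0.64)]
top varnish [([0.702, 0.001, 0.002], 0.66)]
```

View pics/a_side.png

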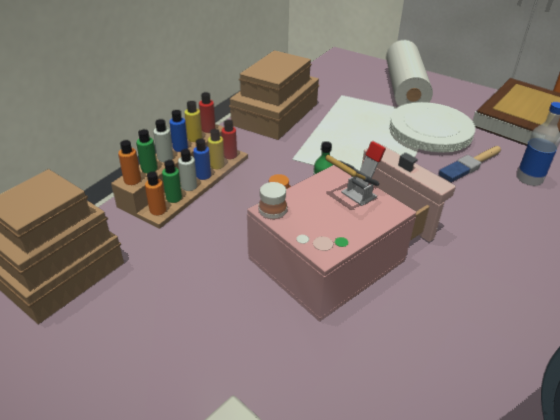

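View pics/a_top.png

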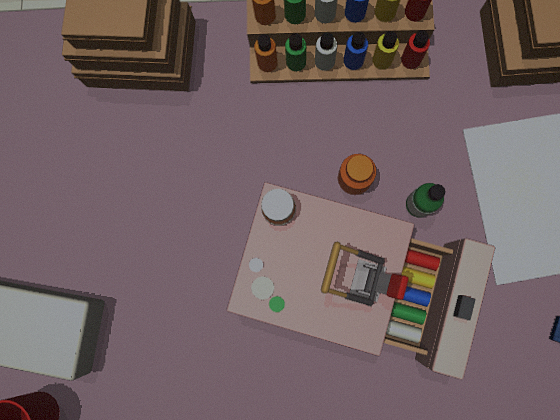

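Run:
```python
import numpy as np
c=np.array([.5545,.062]);
# +x axis direction: from drawer face/keeper/lever to hook etc.
P=np.array([[.4885,-.1545],[.495,-.134],[.523,-.0345],[.5305,-.0065],[.552,.053],[.5545,.062]])
u=np.linalg.svd(P-P.mean(0))[2][0]; u*=np.sign(u[1]); m=P.mean(0)
print('axis',u,np.degrees(np.arctan2(u[1],u[0])),'resid',((P-m)@[-u[1],u[0]]).round(4),'centre s',(P-c)@u)
```

```text
axis [0.28964361 0.95713457] 73.1633792943671 resid [-0.0005 -0.0008  0.0012  0.0022 -0.0012 -0.001 ] centre s [-0.22633611 -0.20483217 -0.10148726 -0.07251516 -0.00933832  0.        ]
```

Side and top pictures agree with the detections. The lever grip (top, ~398,287) leans over the opening, the loop (~340,265) leans back, and the keeper (~464,307) is on the open drawer. That puts the drawer about 72 mm open and chest +x at 73.2° in the world. I'll turn the tool so its x is chest +y and its y is chest +x, then go round in front of the drawer.

{"fn": "step_arm", "kwargs": {"increments": [{"rz":-0.031},{"y":-0.0924,"x":-0.1146},{"y":-0.0924,"x":-0.1146},{"y":-0.0924,"x":-0.1146},{"y":-0.0924,"x":-0.1146},{"y":-0.0924,"x":-0.1146},{"y":-0.0924,"x":-0.1146},{"y":-0.0924,"x":-0.1146},{"y":-0.0924,"x":-0.1146},{"y":-0.0924,"x":-0.1146},{"y":-0.0924,"x":-0.1146},{"y":-0.0924,"x":-0.1146},{},{}], "claw": 0}}

```text
$.increments[0]: bad value
```

{"fn": "step_arm", "kwargs": {"increments": [{"y":-0.1345,"x":-0.0618},{"y":-0.1345,"x":-0.0618},{"y":-0.1345,"x":-0.0618},{"y":-0.1345,"x":-0.0618},{"y":-0.1345,"x":-0.0618},{"y":-0.1345,"x":-0.0618},{"y":-0.1345,"x":-0.0618},{"y":-0.1345,"x":-0.0618},{"y":-0.1345,"x":-0.0618},{"y":-0.1345,"x":-0.0618},{"y":-0.1345,"x":-0.0618},{},{}]}}

```text
$.increments[0]: bad value
```

```bash
cat >> look.py <<'E'
C=np.array([.5545,.062]);U=np.array([.2896,.9571]);V=np.array([-.9571,.2896])
def chest(p): d=np.array(p[:2])-C; return np.round(np.r_[d@U,d@V,p[2]]*1000,1)
def st():
    s=r.get_state();p=s['eef_pos'];print(round(s['time'],2),'tcp chest',chest(p),'F',np.round(s['contact_force'],1),'w',s['width'])
    q=s['ee_rot'];print('tool y yaw',np.degrees(np.arctan2(q[2]**2-q[1]**2,2*q[1]*q[2])),'j',np.round(s['q'],2))
def see(names,labels,pic=None):
    for n in names:
        im=r.capture(n)
        if pic: cv2.imwrite(f'pics/{pic}_{n}.png',im)
        for l in labels: print(n,l,[(chest(k['point']).tolist(),round(k['conf'],2)) for k in r.tip_of(l,n)[:2]])
E
python3 -c "
from look import *
st()
see(['side','top'],['chest','keeper','loop_pin','hook_bar','lever_tip'])"
```

```text
1.0 tcp chest [354.4 484.6 248.3] F [ 0.9  0.6 -0.9] w 0.9999777145901578
tool y yaw 70.35997656054198 j [ 1.12  0.38  0.08  1.27 -0.    1.46]
side chest [([3.1, 1.7, -0.0], 0.88)]
side keeper [([-204.2, 1.3, 130.7], 0.65), ([-105.1, 6.5, 213.4], 0.52)]
side loop_pin [([-72.5, 3.8, 160.6], 0.96)]
side hook_bar [([-7.8, -0.1, 203.5], 0.49)]
side lever_tip [([-104.8, 4.5, 212.6], 0.97)]
top chest []
top keeper [([-202.8, -0.2, 129.9], 0.65)]
top loop_pin [([-69.7, 3.6, 157.3], 0.61)]
top hook_bar [([-9.1, -0.3, 208.9], 0.97)]
top lever_tip [([-98.7, -0.9, 211.8], 0.78)]
```

The rows probably need all six numbers.

{"fn": "step_arm", "kwargs": {"increments": [{"x":0,"y":0,"z":0,"rx":0,"ry":0,"rz":-0.031},{"x":-0.115,"y":-0.092,"z":0,"rx":0,"ry":0,"rz":0},{"x":-0.115,"y":-0.092,"z":0,"rx":0,"ry":0,"rz":0},{"x":-0.115,"y":-0.092,"z":0,"rx":0,"ry":0,"rz":0},{"x":-0.115,"y":-0.092,"z":0,"rx":0,"ry":0,"rz":0},{"x":-0.115,"y":-0.092,"z":0,"rx":0,"ry":0,"rz":0},{"x":-0.115,"y":-0.092,"z":0,"rx":0,"ry":0,"rz":0},{"x":-0.115,"y":-0.092,"z":0,"rx":0,"ry":0,"rz":0},{"x":-0.115,"y":-0.092,"z":0,"rx":0,"ry":0,"rz":0},{"x":-0.115,"y":-0.092,"z":0,"rx":0,"ry":0,"rz":0},{"x":-0.115,"y":-0.092,"z":0,"rx":0,"ry":0,"rz":0},{"x":-0.115,"y":-0.092,"z":0,"rx":0,"ry":0,"rz":0},{"x":0,"y":0,"z":0,"rx":0,"ry":0,"rz":0},{"x":0,"y":0,"z":0,"rx":0,"ry":0,"rz":0}], "claw": 0}}

```text
time: 2.77
eef_pos: [0.4235, 0.2064, 0.2483]
ee_rot: [0.0, 0.149, 0.989, 0.0]
contact_force: [0.2, 0.3, -0.4]
width: -0.001
grip_force: 0.0
```

```bash
python3 -c "
from look import *
st()"
```

```text
2.77 tcp chest [100.3 167.2 248.3] F [ 0.2  0.3 -0.4] w -0.0014928178909311164
tool y yaw 72.91150507408732 j [ 0.32  0.17 -0.2   1.2   0.    0.62]
```

{"fn": "step_arm", "kwargs": {"increments": [{"x":-0.061,"y":-0.135,"z":0,"rx":0,"ry":0,"rz":0},{"x":-0.061,"y":-0.135,"z":0,"rx":0,"ry":0,"rz":0},{"x":-0.061,"y":-0.135,"z":0,"rx":0,"ry":0,"rz":0},{"x":-0.061,"y":-0.135,"z":0,"rx":0,"ry":0,"rz":0},{"x":-0.061,"y":-0.135,"z":0,"rx":0,"ry":0,"rz":0},{"x":-0.061,"y":-0.135,"z":0,"rx":0,"ry":0,"rz":0},{"x":-0.061,"y":-0.135,"z":0,"rx":0,"ry":0,"rz":0},{"x":-0.061,"y":-0.135,"z":0,"rx":0,"ry":0,"rz":0},{"x":-0.061,"y":-0.135,"z":0,"rx":0,"ry":0,"rz":0},{"x":-0.061,"y":-0.135,"z":0,"rx":0,"ry":0,"rz":0},{"x":-0.061,"y":-0.135,"z":0,"rx":0,"ry":0,"rz":0},{"x":0,"y":0,"z":0.13,"rx":0,"ry":0,"rz":0},{"x":0,"y":0,"z":0.13,"rx":0,"ry":0,"rz":0},{"x":0,"y":0,"z":0.13,"rx":0,"ry":0,"rz":0},{"x":0,"y":0,"z":0.12,"rx":0,"ry":0,"rz":0},{"x":0,"y":0,"z":0,"rx":0,"ry":0,"rz":0},{"x":0,"y":0,"z":0,"rx":0,"ry":0,"rz":0}]}}

```text
time: 4.18
eef_pos: [0.4743, -0.1941, 0.1198]
ee_rot: [-0.002, 0.146, 0.989, 0.001]
contact_force: [0.0, -0.3, 0.3]
width: -0.001
grip_force: 0.0
```

```bash
python3 -c "
from look import *
st()"
```

```text
4.18 tcp chest [-268.3    2.6  119.8] F [ 0.  -0.3  0.3] w -0.0007778406377844625
tool y yaw 73.25113267321747 j [-0.51  0.33 -0.33  0.91  0.   -0.22]
```

{"fn": "step_arm", "kwargs": {"increments": [{"x":0,"y":0.04,"z":0,"rx":0,"ry":0,"rz":0},{"x":0,"y":0.04,"z":0,"rx":0,"ry":0,"rz":0},{"x":0,"y":0.04,"z":0,"rx":0,"ry":0,"rz":0},{"x":0,"y":0.04,"z":0,"rx":0,"ry":0,"rz":0},{"x":0,"y":0.04,"z":0,"rx":0,"ry":0,"rz":0},{"x":0,"y":0.04,"z":0,"rx":0,"ry":0,"rz":0},{"x":0,"y":0.04,"z":0,"rx":0,"ry":0,"rz":0},{"x":0,"y":0.04,"z":0,"rx":0,"ry":0,"rz":0},{"x":0,"y":0.02,"z":0,"rx":0,"ry":0,"rz":0},{"x":0,"y":0.02,"z":0,"rx":0,"ry":0,"rz":0},{"x":0,"y":0.01,"z":0,"rx":0,"ry":0,"rz":0},{"x":0,"y":0.01,"z":0,"rx":0,"ry":0,"rz":0},{"x":0,"y":0.01,"z":0,"rx":0,"ry":0,"rz":0},{"x":0,"y":0,"z":0,"rx":0,"ry":0,"rz":0},{"x":0,"y":0,"z":0,"rx":0,"ry":0,"rz":0},{"x":0,"y":0,"z":0,"rx":0,"ry":0,"rz":0}]}}

```text
time: 5.52
eef_pos: [0.5036, -0.1026, 0.1205]
ee_rot: [-0.0, 0.147, 0.989, 0.0]
contact_force: [0.6, 0.4, -0.1]
width: 0.001
grip_force: 0.2
```

```bash
python3 -c "
from look import *
st()
see(['side','top'],['keeper','hook_bar','lever_tip'],'b')"
```

```text
5.52 tcp chest [-172.2    1.1  120.5] F [ 0.6  0.4 -0.1] w 0.0012438642139976626
tool y yaw 73.14243708092881 j [-0.32  0.33 -0.33  0.91  0.   -0.03]
side keeper [([-134.8, -1.3, 131.0], 0.69)]
side hook_bar [([-11.3, -1.1, 201.8], 0.78)]
side lever_tip [([-105.0, 5.8, 213.4], 0.74)]
top keeper [([-134.8, 0.2, 131.2], 0.82)]
top hook_bar [([-5.1, 1.0, 210.6], 0.57)]
top lever_tip [([-100.0, -0.8, 210.4], 0.9)]
```

View pics/b_top.png

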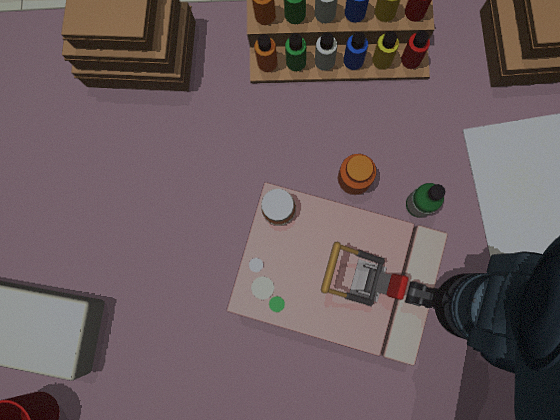

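The drawer is almost or fully home: keeper at −135, and I see a thin dark seam at about (400,300). I'll press gently until I feel the stop.

{"fn": "step_arm", "kwargs": {"increments": [{"x":0,"y":0.008,"z":0,"rx":0,"ry":0,"rz":0},{"x":0,"y":0.008,"z":0,"rx":0,"ry":0,"rz":0},{"x":0,"y":0,"z":0,"rx":0,"ry":0,"rz":0},{"x":0,"y":0,"z":0,"rx":0,"ry":0,"rz":0}]}}

```text
time: 6.25
eef_pos: [0.5051, -0.0986, 0.1208]
ee_rot: [0.0, 0.146, 0.989, 0.0]
contact_force: [-0.1, 0.2, 0.2]
width: 0.002
grip_force: 0.1
```

```bash
python3 -c "
from look import *
st()"
```

```text
6.25 tcp chest [-168.     0.7  120.8] F [-0.1  0.2  0.2] w 0.0022043326639480426
tool y yaw 73.16924456012214 j [-0.32  0.33 -0.33  0.91  0.   -0.02]
```

{"fn": "step_arm", "kwargs": {"increments": [{"x":0,"y":0.008,"z":0,"rx":0,"ry":0,"rz":0},{"x":0,"y":0.008,"z":0,"rx":0,"ry":0,"rz":0},{"x":0,"y":0,"z":0,"rx":0,"ry":0,"rz":0},{"x":0,"y":0,"z":0,"rx":0,"ry":0,"rz":0}]}}

```text
time: 6.58
eef_pos: [0.5052, -0.0983, 0.1209]
ee_rot: [-0.001, 0.147, 0.989, -0.004]
contact_force: [-3.6, -11.7, 1.2]
width: 0.001
grip_force: 5.6
```

```bash
python3 -c "
from look import *
st()
see(['side','top'],['keeper'],'c')"
```

```text
6.58 tcp chest [-167.7    0.7  120.9] F [ -3.6 -11.7   1.2] w 0.000780706706811223
tool y yaw 73.04546472069177 j [-0.31  0.33 -0.33  0.91 -0.01 -0.01]
side keeper [([-133.4, -1.1, 131.3], 0.78)]
top keeper [([-129.9, -0.9, 126.4], 0.87), ([-3.4, -0.2, 1.4], 0.27)]
```

Stop felt at 12 N with no further travel, so the drawer is home. Next: back off, rise, and go over behind the loop.

{"fn": "step_arm", "kwargs": {"increments": [{"x":0,"y":-0.1,"z":0,"rx":0,"ry":0,"rz":0},{"x":0,"y":-0.1,"z":0,"rx":0,"ry":0,"rz":0},{"x":0,"y":0,"z":-0.16,"rx":0,"ry":0,"rz":0},{"x":0,"y":0,"z":-0.16,"rx":0,"ry":0,"rz":0},{"x":0,"y":0,"z":-0.16,"rx":0,"ry":0,"rz":0},{"x":0,"y":0,"z":-0.16,"rx":0,"ry":0,"rz":0},{"x":0,"y":0,"z":0,"rx":0,"ry":0,"rz":0},{"x":0,"y":0.12,"z":0,"rx":0,"ry":0,"rz":0},{"x":0,"y":0.12,"z":0,"rx":0,"ry":0,"rz":0},{"x":0,"y":0.12,"z":0,"rx":0,"ry":0,"rz":0},{"x":0,"y":0.12,"z":0,"rx":0,"ry":0,"rz":0},{"x":0,"y":0.12,"z":0,"rx":0,"ry":0,"rz":0},{"x":0,"y":0.12,"z":0,"rx":0,"ry":0,"rz":0},{"x":0,"y":0.12,"z":0,"rx":0,"ry":0,"rz":0},{"x":0,"y":0.12,"z":0,"rx":0,"ry":0,"rz":0},{"x":0,"y":0,"z":0,"rx":0,"ry":0,"rz":0},{"x":0,"y":0,"z":0,"rx":0,"ry":0,"rz":0}]}}

```text
time: 8.2
eef_pos: [0.5612, 0.0883, 0.2802]
ee_rot: [-0.0, 0.145, 0.989, 0.0]
contact_force: [0.1, -0.9, 0.4]
width: 0.0
grip_force: 0.0
```

```bash
python3 -c "
from look import *
st()
see(['side','top'],['keeper','hook_bar','jar'],'d')"
```

```text
8.2 tcp chest [ 27.1   1.2 280.2] F [ 0.1 -0.9  0.4] w 0.00010601628693981476
tool y yaw 73.3259448482772 j [0.04 0.36 0.14 1.35 0.   0.34]
side keeper [([-130.7, -1.3, 131.5], 0.56)]
side hook_bar [([-9.4, 0.1, 203.6], 0.68)]
side jar [([78.7, -64.7, 117.6], 0.85)]
top keeper []
top hook_bar []
top jar []
```

{"fn": "step_arm", "kwargs": {"increments": [{"x":0,"y":0,"z":0.1,"rx":0,"ry":0,"rz":0},{"x":0,"y":0,"z":0.1,"rx":0,"ry":0,"rz":0},{"x":0,"y":0,"z":0.09,"rx":0,"ry":0,"rz":0},{"x":0,"y":0,"z":0,"rx":0,"ry":0,"rz":0},{"x":0,"y":-0.034,"z":-0.012,"rx":0,"ry":0,"rz":0},{"x":0,"y":-0.034,"z":-0.012,"rx":0,"ry":0,"rz":0},{"x":0,"y":-0.027,"z":-0.028,"rx":0,"ry":0,"rz":0},{"x":0,"y":-0.027,"z":-0.028,"rx":0,"ry":0,"rz":0},{"x":0,"y":-0.035,"z":-0.023,"rx":0,"ry":0,"rz":0},{"x":0,"y":-0.035,"z":-0.023,"rx":0,"ry":0,"rz":0},{"x":0,"y":-0.04,"z":-0.013,"rx":0,"ry":0,"rz":0},{"x":0,"y":-0.04,"z":-0.013,"rx":0,"ry":0,"rz":0},{"x":0,"y":-0.028,"z":-0.002,"rx":0,"ry":0,"rz":0},{"x":0,"y":-0.028,"z":-0.002,"rx":0,"ry":0,"rz":0},{"x":0,"y":-0.042,"z":0,"rx":0,"ry":0,"rz":0},{"x":0,"y":-0.042,"z":0,"rx":0,"ry":0,"rz":0},{"x":0,"y":0,"z":0,"rx":0,"ry":0,"rz":0},{"x":0,"y":0,"z":0,"rx":0,"ry":0,"rz":0},{"x":0,"y":0,"z":-0.1,"rx":0,"ry":0,"rz":0},{"x":0,"y":0,"z":0,"rx":0,"ry":0,"rz":0}]}}

```text
time: 10.27
eef_pos: [0.5325, -0.0118, 0.2752]
ee_rot: [0.002, 0.146, 0.989, 0.0]
contact_force: [0.6, -0.1, 0.4]
width: 0.002
grip_force: 0.0
```

```bash
python3 -c "
from look import *
st()
see(['side','top'],['keeper','hook_bar','lever_tip'],'e')"
```

```text
10.27 tcp chest [-77.1  -0.3 275.2] F [ 0.6 -0.1  0.4] w 0.00200433404168305
tool y yaw 73.16660463579896 j [-0.14  0.28  0.01  1.3   0.    0.15]
side keeper [([-133.7, -0.9, 132.5], 0.84)]
side hook_bar [([-147.4, -0.7, 121.7], 0.48)]
side lever_tip [([-108.6, 4.4, 208.2], 0.6)]
top keeper [([-71.5, 1.1, 156.5], 0.54), ([-3.0, -2.6, 0.5], 0.15)]
top hook_bar []
top lever_tip []
```

View pics/e_side.png

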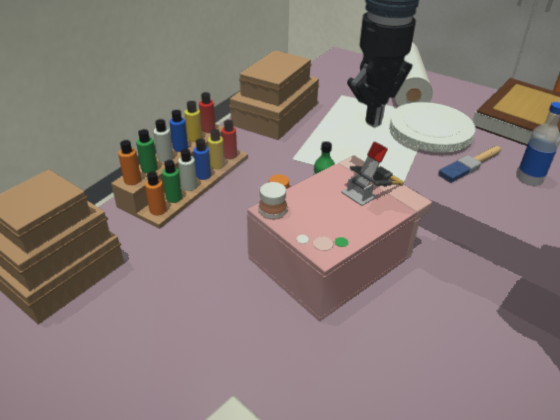

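The loop has dropped over the keeper: the bar is at about (400,181) in the side picture, −147/122 mm. The lever still leans forward at (377,152). Now I'll put the fingers in front of the lever and throw it.

{"fn": "step_arm", "kwargs": {"increments": [{"x":0,"y":-0.13,"z":0,"rx":0,"ry":0,"rz":0},{"x":0,"y":-0.125,"z":0,"rx":0,"ry":0,"rz":0},{"x":0,"y":0,"z":0,"rx":0,"ry":0,"rz":0},{"x":0,"y":0,"z":0.08,"rx":0,"ry":0,"rz":0},{"x":0,"y":0,"z":0.08,"rx":0,"ry":0,"rz":0},{"x":0,"y":0,"z":0.08,"rx":0,"ry":0,"rz":0},{"x":0,"y":0,"z":0,"rx":0,"ry":0,"rz":0},{"x":0,"y":0,"z":0,"rx":0,"ry":0,"rz":0}]}}

```text
time: 11.33
eef_pos: [0.5118, -0.0724, 0.2113]
ee_rot: [-0.002, 0.146, 0.989, 0.0]
contact_force: [0.3, -0.1, -0.0]
width: 0.003
grip_force: 0.0
```

```bash
python3 -c "
from look import *
st()
see(['side'],['hook_bar','lever_tip'])"
```

```text
11.33 tcp chest [-141.     2.   211.3] F [ 0.3 -0.1 -0. ] w 0.0026867016100768706
tool y yaw 73.15831495709463 j [-0.26  0.28 -0.16  1.14  0.    0.03]
side hook_bar [([77.1, -66.8, 117.9], 0.72), ([-145.2, -0.6, 121.1], 0.56)]
side lever_tip [([-107.0, 4.4, 211.7], 0.97)]
```

{"fn": "step_arm", "kwargs": {"increments": [{"x":0,"y":0.038,"z":-0.005,"rx":0,"ry":0,"rz":0},{"x":0,"y":0.038,"z":-0.005,"rx":0,"ry":0,"rz":0},{"x":0,"y":0.038,"z":-0.005,"rx":0,"ry":0,"rz":0},{"x":0,"y":0.038,"z":-0.005,"rx":0,"ry":0,"rz":0},{"x":0,"y":0.038,"z":-0.005,"rx":0,"ry":0,"rz":0},{"x":0,"y":0.038,"z":-0.005,"rx":0,"ry":0,"rz":0},{"x":0,"y":0.028,"z":0.003,"rx":0,"ry":0,"rz":0},{"x":0,"y":0.028,"z":0.003,"rx":0,"ry":0,"rz":0},{"x":0,"y":0.028,"z":0.003,"rx":0,"ry":0,"rz":0},{"x":0,"y":0.038,"z":0.018,"rx":0,"ry":0,"rz":0},{"x":0,"y":0.038,"z":0.018,"rx":0,"ry":0,"rz":0},{"x":0,"y":0.029,"z":0.016,"rx":0,"ry":0,"rz":0},{"x":0,"y":0.029,"z":0.016,"rx":0,"ry":0,"rz":0},{"x":0,"y":0,"z":0,"rx":0,"ry":0,"rz":0},{"x":0,"y":0,"z":0,"rx":0,"ry":0,"rz":0}]}}

```text
time: 12.73
eef_pos: [0.5448, 0.0348, 0.1998]
ee_rot: [-0.001, 0.146, 0.989, 0.001]
contact_force: [0.1, -0.7, -0.3]
width: -0.001
grip_force: 0.0
```

```bash
python3 -c "
from look import *
st()
see(['side'],['keeper','hook_bar','lever_tip','loop_pin'],'f')"
```

```text
12.73 tcp chest [-28.9   1.4 199.8] F [ 0.1 -0.7 -0.3] w -0.001427678455455916
tool y yaw 73.20614048506067 j [-0.05  0.34 -0.1   1.13  0.    0.24]
side keeper [([-131.1, -0.6, 132.2], 0.61)]
side hook_bar [([-131.3, 0.2, 123.6], 0.52)]
side lever_tip [([-7.2, 5.8, 190.0], 0.83)]
side loop_pin []
```

View pics/f_side.png

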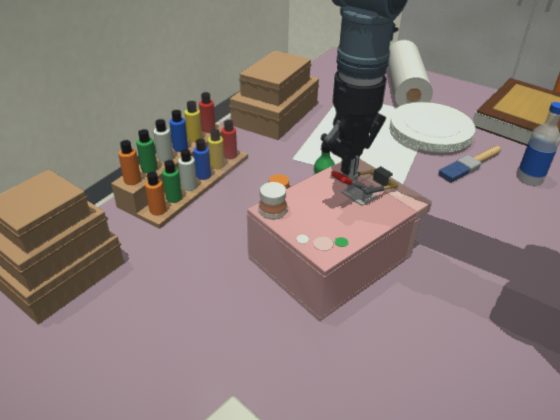

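The lever (red grip ~340,177) is over at about 38° and the bar is drawn in under the keeper. Pressing on down to flat.

{"fn": "step_arm", "kwargs": {"increments": [{"x":0,"y":0.022,"z":0.026,"rx":0,"ry":0,"rz":0},{"x":0,"y":0.022,"z":0.026,"rx":0,"ry":0,"rz":0},{"x":0,"y":0.013,"z":0.026,"rx":0,"ry":0,"rz":0},{"x":0,"y":0.013,"z":0.026,"rx":0,"ry":0,"rz":0},{"x":0,"y":0.003,"z":0.02,"rx":0,"ry":0,"rz":0},{"x":0,"y":0.003,"z":0.02,"rx":0,"ry":0,"rz":0},{"x":0,"y":0,"z":0.01,"rx":0,"ry":0,"rz":0},{"x":0,"y":0,"z":0,"rx":0,"ry":0,"rz":0},{"x":0,"y":0,"z":0,"rx":0,"ry":0,"rz":0}]}}

```text
time: 13.73
eef_pos: [0.5504, 0.0523, 0.1647]
ee_rot: [0.001, 0.146, 0.989, 0.0]
contact_force: [-7.7, 1.4, 19.2]
width: -0.001
grip_force: 9.6
```

```bash
python3 -c "
from look import *
st()
see(['side'],['keeper','hook_bar','lever_tip'])"
```

```text
13.73 tcp chest [-10.5   1.2 164.7] F [-7.7  1.4 19.2] w -0.0005639172676657881
tool y yaw 73.16971281891284 j [-0.02  0.37 -0.15  1.05  0.    0.27]
side keeper [([-132.0, -3.2, 133.5], 0.9)]
side hook_bar [([-131.3, -2.3, 123.3], 0.63)]
side lever_tip [([5.9, 4.2, 141.7], 0.58)]
```

Pressed to the stop at 19 N with the tip at 147 mm, which is flat. Lifting away to check.

{"fn": "step_arm", "kwargs": {"increments": [{"x":0,"y":0,"z":-0.08,"rx":0,"ry":0,"rz":0},{"x":0,"y":0,"z":-0.14,"rx":0,"ry":0,"rz":0},{"x":0,"y":0,"z":-0.14,"rx":0,"ry":0,"rz":0},{"x":0.13,"y":0,"z":0,"rx":0,"ry":0,"rz":0},{"x":0.13,"y":0,"z":0,"rx":0,"ry":0,"rz":0},{"x":0.13,"y":0,"z":0,"rx":0,"ry":0,"rz":0},{"x":0.13,"y":0,"z":0,"rx":0,"ry":0,"rz":0},{"x":0,"y":0,"z":0,"rx":0,"ry":0,"rz":0},{"x":0,"y":0,"z":0,"rx":0,"ry":0,"rz":0}]}}

```text
time: 14.68
eef_pos: [0.4247, 0.0901, 0.2518]
ee_rot: [-0.0, 0.146, 0.989, 0.0]
contact_force: [0.6, 1.1, 0.2]
width: 0.002
grip_force: 0.0
```

```bash
python3 -c "
from look import *
st()
see(['side','top'],['keeper','hook_bar','lever_tip','loop_pin','jar','paint','varnish'],'g')
a=cv2.imread('pics/g_side.png')[130:250,230:450];b=cv2.imread('pics/g_top.png')[170:390,220:500]
cv2.imwrite('pics/g.png',np.vstack([cv2.resize(a,(640,349)),cv2.resize(b,(640,503))])[:600] if 0 else cv2.resize(np.hstack([cv2.resize(a,(400,218*1)),cv2.resize(b,(278,218))]),(800,257)))
cv2.imwrite('pics/g2.png',cv2.resize(cv2.imread('pics/g_side.png')[150:240,290:440],(800,480),interpolation=cv2.INTER_CUBIC))"
```

```text
14.68 tcp chest [-10.7 132.4 251.8] F [0.6 1.1 0.2] w 0.001610967081564379
tool y yaw 73.22189686851239 j [ 0.06  0.09 -0.28  1.2   0.    0.36]
side keeper [([-132.0, 1.1, 131.5], 0.72)]
side hook_bar [([-132.9, -3.2, 124.0], 0.52)]
side lever_tip [([7.8, 6.3, 142.9], 0.59)]
side loop_pin [([-49.8, 2.9, 141.3], 0.96)]
side jar [([77.3, -67.0, 118.2], 0.91)]
side paint []
side varnish [([7.9, 8.5, 143.4], 0.35)]
top keeper [([-132.3, 0.3, 132.0], 0.67), ([1.4, 0.1, 0.9], 0.31)]
top hook_bar [([-128.8, -0.8, 127.2], 0.85), ([-157.6, 3.3, 107.1], 0.49)]
top lever_tip [([11.4, -1.9, 142.3], 0.94)]
top loop_pin [([-45.1, 2.7, 142.5], 0.82), ([-13.1, -157.9, -2.0], 0.61)]
top jar [([82.2, -58.5, 123.8], 0.77), ([11.6, -0.8, 142.6], 0.16)]
top paint [([-128.8, -150.1, 3.5], 0.93)]
top varnish [([-13.9, -160.1, -0.4], 0.68)]
```

View pics/g2.png

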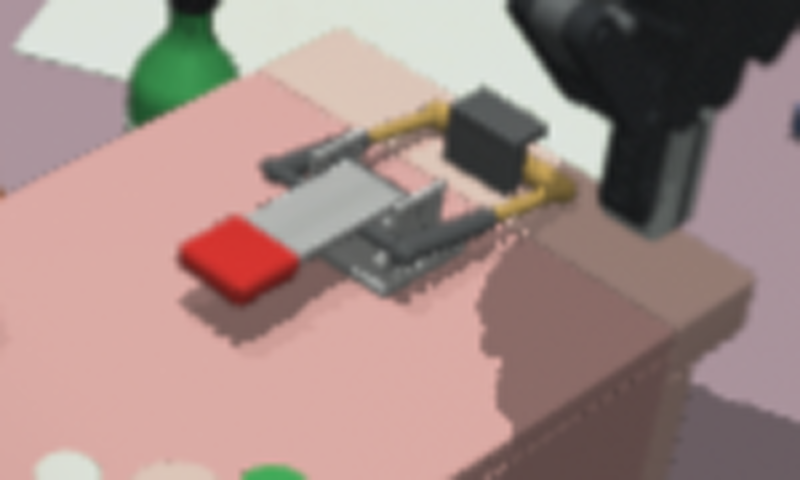

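View pics/g.png

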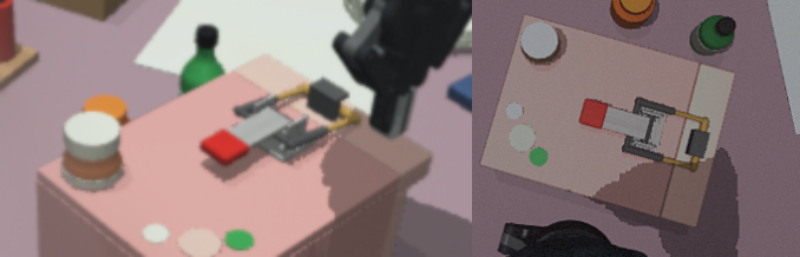

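The lever lies flat at (240,260) and the bar lies outside the post under the lip at about (545,175). The networks read the bar low, at 124–127, so I'll check its height by projecting both candidates.

```bash
python3 -c "
from look import *
im=cv2.imread('pics/g_side.png');c=r.camera_info('side');x0,y0,k=350,150,12
big=cv2.resize(im[y0:y0+50,x0:x0+66],None,fx=k,fy=k,interpolation=cv2.INTER_CUBIC)
def P(pts):
    W=np.array([np.r_[C+U*s/1000+V*t/1000,z/1000] for s,t,z in pts])
    p=cv2.projectPoints(W,cv2.Rodrigues(np.array(c['R']))[0],np.array(c['t']),np.array(c['camera_matrix']),np.array(c['distortion']))[0][:,0]
    return np.round((p-[x0,y0]+.5)*k).astype(int)
def L(pts,col): cv2.polylines(big,[P(pts)],True,col,1)
L([(-127,-15,144),(-127,15,144),(-137,15,144),(-137,-15,144)],(0,0,255))
L([(-110,-95,120),(-110,95,120),(-155,95,120),(-155,-95,120)],(0,0,255))
for z,col in((132,(0,255,0)),(125,(255,0,0))):
    L([(-132,-33,z+5),(-132,33,z+5)],col);L([(-132,-33,z-5),(-132,33,z-5)],col)
cv2.imwrite('pics/h.png',big)"
```

```text
(no output)
```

View pics/h.png

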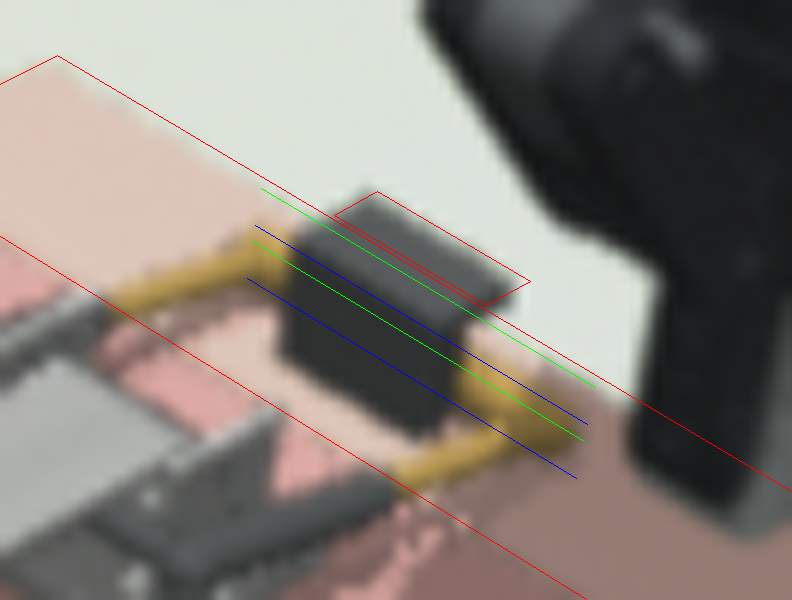

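The lip's projected outline is about 8 px off. With that taken out, the bar sits at about 127–129 mm, 3–5 mm below nominal and within the allowed 7 mm. The lever is flat, and the bottles and jar are unmoved.

```bash
python3 -c "
from plant import r
print(r.job_done())"
```

```text
the job is handed in; nothing more can be done
None
```

I handed the job in at about 15 s, with no verdict returned: the drawer is home, the loop is over the keeper, and the lever is clamped flat. By my measurement the bar sits 3–5 mm below nominal (limit 7 mm), and the jar and both bottles stand where they were.

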